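# Lock the setting of a cheese press

### The job

The cheese press is set: the steel nut with the yellow paint mark holds its beam down and must stay exactly as it is. Take the lever nut above it by its red grip, wind it clockwise down the stud until it meets the lock washer on the steel nut, then pull it up firmly to lock the two together, but not so hard that the steel nut turns along with it. Let go, and leave the other things on the bench where they are.

Things in the scene. Friction and masses are not known exactly. Their poses are not given: they have to be found in the camera images.
- press: Cheese press fixed to the bench: steel drip tray 170 x 290 mm, white perforated mould, steel beam (40 mm wide, 270 mm long, along y) across it; origin under the tray's centre, z up. Beam pinned between two plates (tops at z 164 mm) at y = +105 mm; upright threaded stud 24 mm across at x = 0, y = -105 mm, top at z 218 mm. Beam's top lies 150 to 160 mm up.
- lock_nut: Lever nut on the stud (the second nut): steel hub 34 mm across, 22 mm high, with a flat arm (16 mm wide, its top 18 mm above the origin) to the red grip. Origin on the stud's axis in its lower face, z up, x along the arm. Clockwise seen from above runs it down, 5 mm a turn.
- grip_center (a point): Centre of the upright red grip on the lever nut's arm: round, 22 mm across, 46 mm tall (23 mm up and down from here, the arm's top 24 mm below), turning freely about its own upright axis, 75 mm from the stud's axis. The grip is wound round the stud in a circle, sinking 5 mm a turn; the hand need not turn with it.
- lock_nut_turn (a joint): Turn of the lever nut, rad, growing clockwise seen from above. Starts 1.5 to 4.5; meets the washer at 6.9 to 10.1, different each time and only to be felt. Light until then (under 1 N at the grip), then the pull at the grip grows 7 to 10 N per rad (read it while moving). 12 to 16 N is firm; from about 18 N the steel nut starts to turn with it. Tight, it stays when let go.
- first_nut: First nut: steel hexagon, 30 mm across flats, 14 mm high, on a flat washer 43 mm across on the beam, with a yellow paint mark. Origin on the stud's axis in its top face, 17 mm above the beam. On top of it lies a dark lock washer 31 mm across, 2 to 4.5 mm thick, which takes the lever nut's lower face. Do not grip or turn it.
- first_nut_turn (a joint): Turn of the steel nut, rad, anticlockwise from above positive; 0 at its paint mark, where it must stay.
- cheese_block: bystander: yellow rind cheese block 100 x 190 x 100 mm; origin at the centre of its underside
- small_cheese: bystander: small round cheese, 110 mm across, 30 mm high; origin under its centre
- spare_mould: bystander: empty white mould, 100 mm across, 85 mm high; origin under its centre
- spanner: bystander: spanner 160 mm long, lying flat; not needed
- scrub_brush: bystander: blue brush, lying
- spare_nut: bystander: loose spare hexagon nut, 30 mm across flats, lying on the bench; not needed
- rennet: bystander: white bottle with blue cap, 48 mm across, 120 mm high
- cheese_trier: bystander: steel T-shaped cheese trier, 130 mm long, lying

How it is judged:
By the outcome, as a careful person would: the job done as asked, in the order asked, and still so for the second after the job is handed in, with the robot touching nothing.
It also fails if it takes over 61 s, if anything falls off the work surface, if the arm or the gripper's body presses on something with over 40 N, if the wrist force passes 120 N, or if a joint passes its speed limit or range.

### The arm

A 6-joint arm with a two-finger parallel gripper is mounted at the origin on the work surface. World frame = base frame: x ahead of the robot, y to its left, z up, the work surface at z = 0. Lengths are in m, angles in degrees, forces in N, time in s.
With the tool pointing down it reaches from about 0.375 to 0.9 m from the base axis. Payload 3.1 kg.
Tool frame: the origin (TCP) lies at the very end of the fingers, on their centre line; the grasp point (between the pads) lies 19 mm behind it; z points along the fingers, y is the line along which they close (so a half turn about z gives the same grasp; the last joint's range is limited). The gripper opens to 87 mm and grips with 3 to 60 N. Pads are 19 mm wide; open, the fingers measure 117 mm over their backs; the gripper's body (75 mm by 190 mm) begins 51 mm behind the grasp point.
Start: joints at [-82.764, 30.224, 82.088, -0, 67.689, -10.227], TCP at [0.188, -0.596, 0.223] pointing down, gripper open.
Joint ranges: [-176.69, 176.69], [-43.24, 126.21], [12.49, 139.97], [-82, 262], [0, 151.66], [-163.58, 163.58]. Speed limits (degrees/s): [159.86, 159.86, 180, 180, 180, 180].

### API

Orientations are given as a 3x3 rotation matrix whose columns are the frame's x, y, z axes.
In Python, from rig import bot, imaging gives the robot as it stands.
- The arm moves only by the tool drive_tool, never from a script. Its argument "deltas" is text: rows parted by semicolons, each of 5 numbers parted by spaces: the finger opening in mm, from 0 to 87, then the shift along the world's x, y, z in mm, then the turn about the world's z in rad. In form: jaw dx dy dz twist; .... A call has 1 to 12 rows; each row is the pose to reach, as a shift and turn from the pose commanded when the call began; what a row does not reach only later rows make up. A row lasts 1/10 s, in which the tool goes at most 50 mm and 8.59 degrees, less where a joint would pass 70% of its speed; a pose out of reach is approached as far as the arm can. A call with a gripper value outside its range is refused whole. The fingers move at their own pace and stop on an object; the grip force is fixed at half the most. Time passes only in rows, so rows that repeat a pose let the fingers close. It gives the time, the measured TCP pose, the force, the opening and the grip force at its end, in the units of the state.
- bot.read_state(): the state, without advancing time (a new reading comes with each control period).
- imaging.capture(name): name is "scene" or "top"; returns the picture (420x560x3 uint8, red, green, blue); there is no depth.
- imaging.camera_model(name): a dict with "fx", "fy", "cx", "cy" (pixels), "dist" ([k1, k2, p1, p2, k3] as OpenCV has them; the pictures are not rectified), "T" (4x4, takes a point from camera to world coordinates). Camera axes: x right, y down, z forward; pixel columns grow to the right and rows downward; lengths in m; the calibration is good to about 2 mm. A picture is of the moment at which its call begins. camera_model takes no time and is no camera call.
- bot.hand_in(): hands the job in; it is judged then, once.
The state is a dict: "time_s": time; "joint_positions": joint angles; "qvel": joint speeds; "tau": joint torques, N m; "position": TCP position; "tcp_rot": TCP orientation; "force": force on the tool from outside, world axes, zero at the start; "moment": the same for the moment, N m; "opening": opening from 0.0 (shut) to 1.0 (fully open); "grasp_force": force on a finger pad.
Only numpy, scipy, OpenCV 4.12 (cv2) and the standard library are available. Lean on these libraries where they do the work, as an engineer would, in place of code of your own. Each camera call takes 0.05 s, during which the arm holds its last target. There are 200 camera calls.

## Working session

There is one attempt and no reset: what is moved stays moved. The work goes in short steps, Python scripts to look and compute and a tool call to move; the robot and the scene stay as the last step left them, time stands still between calls to the robot, and variables do not carry over. Pictures are saved under pics/ and viewed, at most 10 in all, crops included, and the job is handed in when it is done.

Besides the shell and the picture viewer there is one more tool, called after "Request:" in YAML: its name, and indented under it one key for each argument. drive_tool: Moves the arm, as the interface text tells. Its arguments: {"type":"object","properties":{"deltas":{"type":"string"}},"required":["deltas"]}

```bash
mkdir -p pics
cat > h.py <<'E'
import numpy as np, cv2
from rig import bot, imaging
def ray(cam,uv):
    m=imaging.camera_model(cam);K=np.array([[m['fx'],0,m['cx']],[0,m['fy'],m['cy']],[0,0,1]])
    p=cv2.undistortPoints(np.array([[uv]],float),K,np.array(m['dist'],float))[0,0]
    T=np.array(m['T']);d=T[:3,:3]@np.r_[p,1];return T[:3,3],d/np.linalg.norm(d)
def onz(cam,uv,z):
    o,d=ray(cam,uv);return o+d*(z-o[2])/d[2]
def tri(uv1,uv2):
    (a,d),(b,e)=ray('scene',uv1),ray('top',uv2)
    s=np.linalg.lstsq(np.c_[d,-e],b-a,rcond=None)[0];p,q=a+s[0]*d,b+s[1]*e
    return (p+q)/2,np.linalg.norm(p-q)
def red(im):
    h=cv2.cvtColor(im,cv2.COLOR_RGB2HSV);m=(((h[...,0]<8)|(h[...,0]>172))&(h[...,1]>130)&(h[...,2]>60)).astype(np.uint8)
    n,l,s,c=cv2.connectedComponentsWithStats(m);return [(s[i].tolist(),c[i].round(1).tolist()) for i in range(1,n) if s[i][4]>30]
E
python3 - <<'E'
from h import *
for n in('scene','top'):
    im=imaging.capture(n);cv2.imwrite(f'pics/{n}0.png',im[...,::-1]);print(n,red(im),np.round(imaging.camera_model(n)['T'],3).tolist())
print(bot.read_state())
E
```

```text
scene [([235, 208, 12, 21, 188], [240.8, 217.5])] [[0.868, 0.329, -0.371, 0.935], [0.496, -0.574, 0.652, -0.74], [0.002, -0.75, -0.662, 0.89], [0.0, 0.0, 0.0, 1.0]]
top [([335, 211, 7, 8, 40], [338.1, 214.4])] [[-0.028, -0.988, 0.153, 0.289], [-1.0, 0.028, -0.005, -0.004], [0.001, -0.153, -0.988, 1.657], [0.0, 0.0, 0.0, 1.0]]
{'time_s': 0.1, 'joint_positions': array([-8.27651603e+01,  3.02722034e+01,  8.21482646e+01,  1.57355254e-03,
        6.76899682e+01, -1.02281144e+01]), 'qvel': array([-0.03110622, -0.11174512, -0.1560057 , -0.02764215, -0.01667469,
        0.04389513]), 'tau': array([-3.01723603e-04, -4.40986204e+01, -1.77151501e+01,  6.34806650e-02,
        5.33871527e-02, -3.87777482e-05]), 'position': array([ 0.18749941, -0.59552907,  0.22168922]), 'tcp_rot': array([[ 9.53914356e-01,  3.00078914e-01, -2.17533840e-04],
       [ 3.00078769e-01, -9.53912503e-01,  1.91532849e-03],
       [ 3.67241444e-04, -1.89233663e-03, -9.99998142e-01]]), 'force': array([-0.57972146,  0.00105232, -0.1136873 ]), 'moment': array([-0.04904333,  0.01068033, -0.07770596]), 'grasp_force': 0.0, 'opening': 0.9988819584711276}
```

View pics/scene0.png

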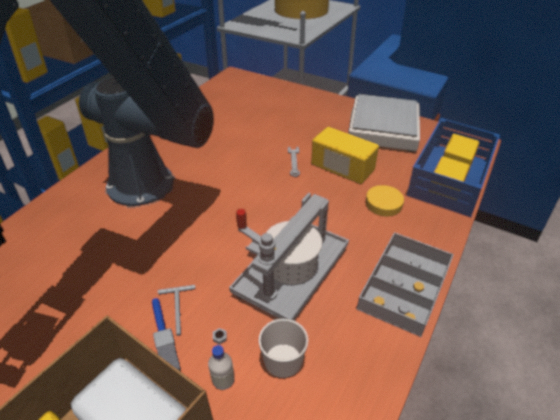

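View pics/top0.png

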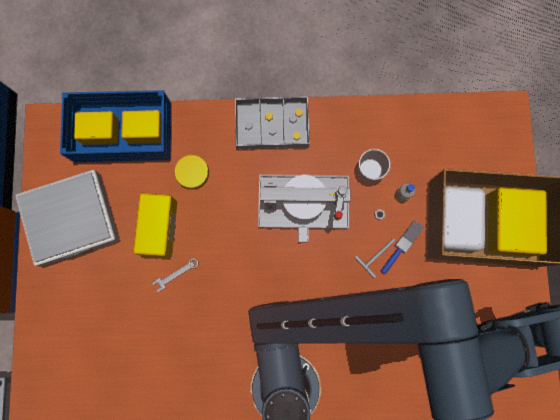

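The scene view shows the red grip at (241,217) and the stud top near (267,240). The top view shows the grip at (338,214) and the stud near (342,190). I'll take enlarged crops.

Run:
```python
from h import *
a=cv2.imread('pics/scene0.png')[190:320,200:360];b=cv2.imread('pics/top0.png')[165:245,250:360]
a=cv2.resize(a,None,fx=4,fy=4,interpolation=cv2.INTER_CUBIC);b=cv2.resize(b,None,fx=7,fy=7,interpolation=cv2.INTER_CUBIC)
cv2.imwrite('pics/sc.png',a);cv2.imwrite('pics/tc.png',b)
print(tri((240.8,217.5),(338.1,214.4)))
for z in(.2,.218,.24):print(z,onz('top',(338.1,214.4),z),onz('top',(342.5,190),z),onz('scene',(267,238),z))
```

```text
(array([ 0.5064915 , -0.16408196,  0.22257138]), np.float64(0.0017376812480721308))
0.2 [ 0.51059686 -0.16604882  0.2       ] [ 0.58191486 -0.18199946  0.2       ] [ 0.57394282 -0.17035788  0.2       ]
0.218 [ 0.50786406 -0.16404627  0.218     ] [ 0.57830121 -0.1797999   0.218     ] [ 0.58336202 -0.18522587  0.218     ]
0.24 [ 0.50452398 -0.16159871  0.24      ] [ 0.57388454 -0.17711155  0.24      ] [ 0.59487436 -0.20339787  0.24      ]
```

View pics/sc.png

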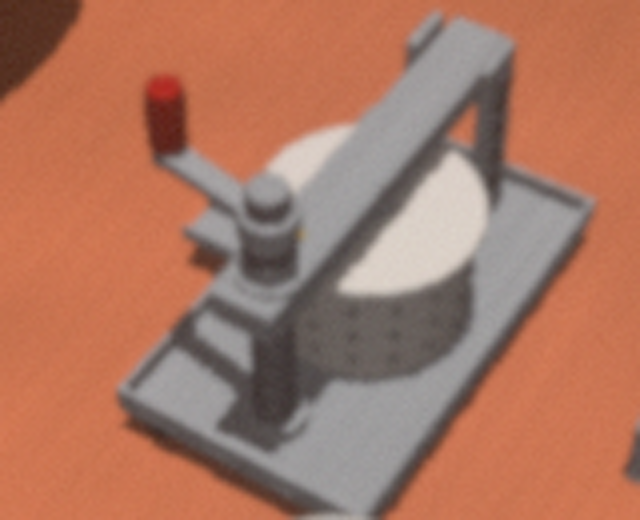

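View pics/tc.png

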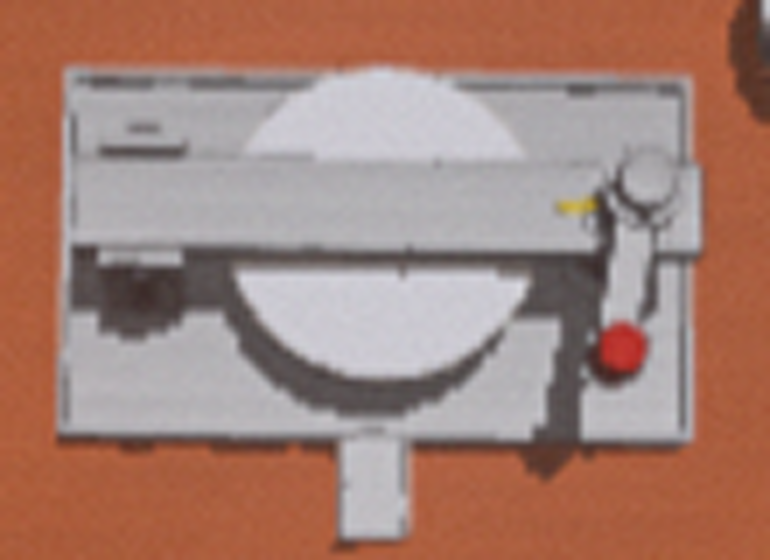

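The crops put the stud top at about (267,237) in the scene view and (342.4,190.2) in the top view. The grip's top face is at (240.7,210.7) and (338.1,214.4), and the arm points almost at the robot (world -x).

Run:
```python
from h import *
print('grip top',tri((240.5,210.6),(338.1,214.4)))
print('stud top',tri((266.7,236.5),(342.4,190.2)), onz('top',(342.4,190.2),.218))
for z in (.235,.245,.255): print(onz('top',(338.1,214.4),z),onz('scene',(240.5,210.6),z))
# grip bottom at known xy: scan z along its axis
m=imaging.camera_model('scene');T=np.linalg.inv(m['T']);K=np.array([[m['fx'],0,m['cx']],[0,m['fy'],m['cy']],[0,0,1]])
for z in(.19,.2,.21,.22,.23,.24,.25):
    p=cv2.projectPoints(np.array([[.5045,-.1615,z]]),cv2.Rodrigues(T[:3,:3])[0],T[:3,3],K,np.array(m['dist'],float))[0];print(z,p.ravel())
```

```text
grip top (array([ 0.50449104, -0.16173461,  0.23952888]), np.float64(0.0002671533617124528))
stud top (array([ 0.5786804 , -0.17960614,  0.21494794]), np.float64(0.0008505767047118656)) [ 0.57772488 -0.17948663  0.218     ]
[ 0.50528309 -0.16215497  0.235     ] [ 0.5013931  -0.15779665  0.235     ]
[ 0.50376487 -0.16104244  0.245     ] [ 0.50801424 -0.16669025  0.245     ]
[ 0.50224665 -0.15992991  0.255     ] [ 0.51463538 -0.17558385  0.255     ]
0.19 [241.96788341 227.32463305]
0.2 [241.70339864 224.02379656]
0.21 [241.43588176 220.67793125]
0.22 [241.16529303 217.28625046]
0.23 [240.89159251 213.84795347]
0.24 [240.61474015 210.3622254 ]
0.25 [240.33469577 206.82823711]
```

Request:
drive_tool:
  deltas: "87 0 0 40 0; 60 0 0 80 0; 50 30 40 80 0; 45 60 80 80 0; 45 90 120 80 0; 45 120 160 80 0; 45 150 205 80 0; 45 180 245 80 0; 45 210 290 80 0; 45 240 330 80 0; 45 265 360 80 0; 45 280 380 80 0"

```text
time_s: 1.3
position: [0.4689, -0.2129, 0.3023]
tcp_rot: [[0.953, 0.303, 0.0], [0.303, -0.953, 0.001], [0.0, -0.001, -1.0]]
force: [0.8, -0.0, -0.4]
opening: 0.516
grasp_force: 0.0
```

Request:
drive_tool:
  deltas: "45 18 27 0 0; 45 36 54 0 0; 45 36 54 0 0; 45 36 54 0 0; 45 36 54 0 0"

```text
time_s: 1.8
position: [0.503, -0.1627, 0.3023]
tcp_rot: [[0.954, 0.3, -0.001], [0.3, -0.954, -0.0], [-0.001, -0.0, -1.0]]
force: [-0.5, -0.9, 0.6]
opening: 0.516
grasp_force: 0.0
```

Run:
```python
from h import *
im=imaging.capture('scene');print(red(im));a=im[130:250,170:330,::-1];cv2.imwrite('pics/s2.png',cv2.resize(a,None,fx=4,fy=4,interpolation=cv2.INTER_CUBIC))
```

```text
[([236, 209, 11, 20, 173], [240.7, 217.9])]
```

View pics/s2.png

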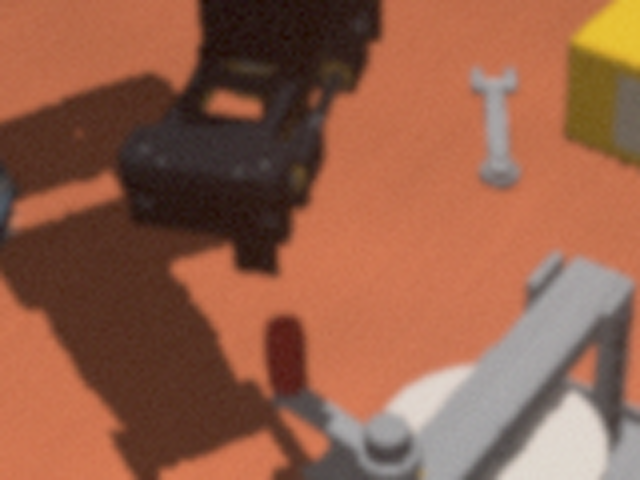

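The gripper hangs just above and behind the grip in this view. One finger hides the other, and both look aligned with the grip at crop (286,355). I'll descend and close.

Request:
drive_tool:
  deltas: "45 1 1 -35 0; 45 1 1 -65 0; 45 1 1 -85 0; 45 1 1 -98 0; 45 1 1 -98 0"

```text
time_s: 2.35
position: [0.5027, -0.1616, 0.2026]
tcp_rot: [[0.955, 0.298, -0.004], [0.298, -0.955, 0.002], [-0.003, -0.003, -1.0]]
force: [0.4, 0.1, 0.3]
opening: 0.517
grasp_force: 0.0
```

Request:
drive_tool:
  deltas: "30 0 0 0 0; 20 0 0 0 0; 10 0 0 0 0; 10 0 0 0 0; 10 0 0 0 0; 10 0 0 0 0"

```text
time_s: 2.95
position: [0.5052, -0.1615, 0.2053]
tcp_rot: [[0.954, 0.3, 0.002], [0.3, -0.954, -0.001], [0.001, 0.002, -1.0]]
force: [-0.0, -0.8, 3.7]
opening: 0.25
grasp_force: 30.0
```

```bash
cat > path.py <<'E'
from h import *
import sys
# args: theta0(rad), step, n
def rows(t,step,n,r=75):
    for i in range(1,n+1):
        a=t-step*i;print(f'10 {r*(np.cos(a)-np.cos(t)):.1f} {r*(np.sin(a)-np.sin(t)):.1f} {-.796*step*i:.1f} 0;',end=' ')
    print('\nend',round(a,3))
if __name__=='__main__':
    s=bot.read_state();print(s['position'].round(4),s['force'].round(1))
    rows(float(sys.argv[1]),float(sys.argv[2]),int(sys.argv[3]))
E
python3 path.py 2.893 .1 12;python3 path.py 1.693 .1 12
```

```text
[ 0.5052 -0.1615  0.2053] [-0.  -0.8  3.7]
10 2.2 7.2 -0.1 0; 10 5.1 14.1 -0.2 0; 10 8.7 20.7 -0.2 0; 10 12.9 26.9 -0.3 0; 10 17.7 32.6 -0.4 0; 10 23.1 37.8 -0.5 0; 10 29.0 42.5 -0.6 0; 10 35.3 46.6 -0.6 0; 10 42.0 50.0 -0.7 0; 10 48.9 52.7 -0.8 0; 10 56.2 54.7 -0.9 0; 10 63.6 56.0 -1.0 0; 
end 1.693
[ 0.5052 -0.1615  0.2053] [-0.  -0.8  3.7]
10 7.5 0.5 -0.1 0; 10 15.0 0.3 -0.2 0; 10 22.4 -0.6 -0.2 0; 10 29.7 -2.3 -0.3 0; 10 36.8 -4.7 -0.4 0; 10 43.6 -7.8 -0.5 0; 10 50.1 -11.6 -0.6 0; 10 56.2 -16.0 -0.6 0; 10 61.8 -21.0 -0.7 0; 10 66.8 -26.5 -0.8 0; 10 71.3 -32.5 -0.9 0; 10 75.2 -38.9 -1.0 0; 
end 0.493
```

Request:
drive_tool:
  deltas: "10 2.2 7.2 0 0; 10 5.1 14.1 0 0; 10 8.7 20.7 0 0; 10 12.9 26.9 0 0; 10 17.7 32.6 0 0; 10 23.1 37.8 0 0; 10 29 42.5 0 0; 10 35.3 46.6 -0.5 0; 10 42 50 -0.5 0; 10 48.9 52.7 -0.5 0; 10 56.2 54.7 -1 0; 10 63.6 56 -1 0"

```text
time_s: 4.15
position: [0.5687, -0.1053, 0.2041]
tcp_rot: [[0.954, 0.3, -0.0], [0.3, -0.954, -0.001], [-0.0, 0.001, -1.0]]
force: [-0.2, -4.2, 6.7]
opening: 0.251
grasp_force: 30.0
```

```bash
python3 -c "
from h import *
print(bot.read_state()['force']);print(red(imaging.capture('top')));print(bot.read_state())"
```

```text
[-0.19841793 -4.15601485  6.68070533]
[([244, 310, 20, 8, 36], [252.6, 313.3])]
{'time_s': 4.2, 'joint_positions': array([-2.14998094e+01,  2.79459675e+01,  8.99468529e+01,  2.41165770e-03,
        6.20055445e+01,  5.10293341e+01]), 'qvel': array([-0.33664784, -0.44269551,  1.2216462 ,  0.3534591 , -0.59906273,
       -0.67062871]), 'tau': array([ 1.11557432e+00, -3.75921679e+01, -1.27061784e+01,  5.41870203e-01,
        5.65189105e-01,  8.22601898e-03]), 'position': array([ 0.57001671, -0.10522005,  0.20408268]), 'tcp_rot': array([[ 9.53874536e-01,  3.00200933e-01,  1.66406034e-03],
       [ 3.00202269e-01, -9.53875369e-01, -6.15538540e-04],
       [ 1.40252092e-03,  1.08670123e-03, -9.99998426e-01]]), 'force': array([ 1.64446233, -2.53850522,  6.15150551]), 'moment': array([-0.54686242, -0.14851183,  0.02236179]), 'grasp_force': 30.001203948195325, 'opening': 0.24865883409721862}
```

Request:
drive_tool:
  deltas: "10 7.5 0.3 0 0; 10 15 -0.2 0 0; 10 22.4 -1 0 0; 10 29.7 -2.8 0 0; 10 36.8 -5.2 0 0; 10 43.6 -8.3 0 0; 10 50.1 -12.1 0 0; 10 56.2 -16.5 0 0; 10 61.8 -21.5 0 0; 10 66.8 -27 0 0; 10 71.3 -33 0 0; 10 75.2 -39.4 0 0"

```text
time_s: 5.4
position: [0.6432, -0.1428, 0.2033]
tcp_rot: [[0.954, 0.3, -0.002], [0.3, -0.954, 0.004], [-0.001, -0.004, -1.0]]
force: [1.5, 0.6, 4.9]
opening: 0.248
grasp_force: 30.0
```

```bash
python3 path.py .493 .1 12;python3 path.py -.707 .1 12|tail -2;python3 path.py -1.907 .1 12|tail -2
```

```text
[ 0.6432 -0.1428  0.2033] [1.5 0.6 4.9]
10 3.2 -6.8 -0.1 0; 10 5.7 -13.8 -0.2 0; 10 7.5 -21.1 -0.2 0; 10 8.6 -28.5 -0.3 0; 10 8.9 -36.0 -0.4 0; 10 8.5 -43.5 -0.5 0; 10 7.3 -50.9 -0.6 0; 10 5.4 -58.2 -0.6 0; 10 2.8 -65.2 -0.7 0; 10 -0.5 -71.9 -0.8 0; 10 -4.5 -78.3 -0.9 0; 10 -9.0 -84.2 -1.0 0; 
end -0.707
10 -5.1 -5.4 -0.1 0; 10 -10.8 -10.4 -0.2 0; 10 -16.9 -14.7 -0.2 0; 10 -23.5 -18.4 -0.3 0; 10 -30.3 -21.4 -0.4 0; 10 -37.5 -23.7 -0.5 0; 10 -44.8 -25.3 -0.6 0; 10 -52.2 -26.1 -0.6 0; 10 -59.7 -26.2 -0.7 0; 10 -67.2 -25.6 -0.8 0; 10 -74.6 -24.2 -0.9 0; 10 -81.8 -22.1 -1.0 0; 
end -1.907
10 -6.9 2.8 -0.1 0; 10 -13.6 6.3 -0.2 0; 10 -19.8 10.5 -0.2 0; 10 -25.6 15.2 -0.3 0; 10 -30.9 20.5 -0.4 0; 10 -35.7 26.3 -0.5 0; 10 -39.8 32.6 -0.6 0; 10 -43.3 39.2 -0.6 0; 10 -46.1 46.2 -0.7 0; 10 -48.2 53.4 -0.8 0; 10 -49.6 60.7 -0.9 0; 10 -50.2 68.2 -1.0 0; 
end -3.107
```

Request:
drive_tool:
  deltas: "10 3.2 -6.8 0 0; 10 5.7 -13.8 0 0; 10 7.5 -21.1 0 0; 10 8.6 -28.5 0 0; 10 8.9 -36 0 0; 10 8.5 -43.5 0 0; 10 7.3 -50.9 0 0; 10 5.4 -58.2 -0.5 0; 10 2.8 -65.2 -0.5 0; 10 -0.5 -71.9 -0.5 0; 10 -4.5 -78.3 -0.5 0; 10 -9 -84.2 -0.5 0"

```text
time_s: 6.6
position: [0.6338, -0.2299, 0.2029]
tcp_rot: [[0.954, 0.3, -0.0], [0.3, -0.954, -0.001], [-0.001, 0.001, -1.0]]
force: [4.0, -3.0, -1.5]
opening: 0.252
grasp_force: 30.0
```

Request:
drive_tool:
  deltas: "10 -5 -5.6 0 0; 10 -10.5 -10.8 -0.2 0; 10 -16.5 -15.2 -0.2 0; 10 -23 -19 -0.3 0; 10 -29.8 -22 -0.4 0; 10 -37 -24.4 -0.5 0; 10 -44.3 -26 -0.6 0; 10 -51.7 -26.8 -0.6 0; 10 -59.2 -26.9 -0.7 0; 10 -66.7 -26.3 -0.8 0; 10 -74.1 -24.9 -0.9 0; 10 -81.3 -22.8 -1 0"

```text
time_s: 7.8
position: [0.553, -0.2509, 0.2019]
tcp_rot: [[0.954, 0.3, 0.001], [0.3, -0.954, 0.001], [0.001, -0.001, -1.0]]
force: [3.7, 1.2, -3.1]
opening: 0.247
grasp_force: 30.0
```

Request:
drive_tool:
  deltas: "10 -6.9 2.8 -0.1 0; 10 -13.6 6.3 -0.2 0; 10 -19.8 10.5 -0.2 0; 10 -25.6 15.2 -0.3 0"

```text
time_s: 8.2
position: [0.5285, -0.2365, 0.2019]
tcp_rot: [[0.954, 0.3, 0.003], [0.3, -0.954, -0.001], [0.003, 0.002, -1.0]]
force: [7.1, 0.1, -5.1]
opening: 0.249
grasp_force: 30.0
```

```bash
cat > f.py <<'E'
from h import *
s=bot.read_state();p=s['position'];d=p[:2]-[.5785,-.180];r=np.linalg.norm(d);d/=r;t=np.array([d[1],-d[0]]);f=s['force'][:2]
print('th',np.arctan2(d[1],d[0]).round(3),'r',r.round(4),'rad',(f@d).round(1),'resist',(-f@t).round(1),'mz',s['moment'].round(2))
E
python3 f.py;python3 path.py -2.307 .1 6|tail -2
```

```text
th -2.295 r 0.0755 rad -4.7 resist 5.2 mz [ 0.05 -1.14  0.01]
10 -5.3 5.3 -0.1 0; 10 -10.0 11.1 -0.2 0; 10 -14.2 17.4 -0.2 0; 10 -17.7 24.0 -0.3 0; 10 -20.5 30.9 -0.4 0; 10 -22.6 38.1 -0.5 0; 
end -2.907
```

Request:
drive_tool:
  deltas: "10 -4.3 6 -0.7 0; 10 -8.9 11.9 -1 0; 10 -13 18.2 -1 0"

```text
time_s: 8.5
position: [0.5153, -0.2211, 0.2017]
tcp_rot: [[0.954, 0.301, 0.003], [0.301, -0.954, -0.007], [0.001, 0.008, -1.0]]
force: [2.2, -6.1, -1.9]
opening: 0.249
grasp_force: 30.0
```

```bash
python3 f.py;python3 path.py -2.607 .1 6|tail -2
```

```text
th -2.565 r 0.0754 rad 1.4 resist 6.3 mz [-0.96 -0.48 -0.  ]
10 -3.5 6.6 -0.1 0; 10 -6.3 13.6 -0.2 0; 10 -8.4 20.8 -0.2 0; 10 -9.8 28.1 -0.3 0; 10 -10.4 35.6 -0.4 0; 10 -10.3 43.1 -0.5 0; 
end -3.207
```

Request:
drive_tool:
  deltas: "10 -3.5 6.6 -0.1 0; 10 -6.3 13.6 -0.2 0; 10 -8.4 20.8 -0.2 0"

```text
time_s: 8.8
position: [0.5062, -0.2012, 0.2016]
tcp_rot: [[0.953, 0.301, 0.001], [0.301, -0.953, -0.009], [-0.001, 0.009, -1.0]]
force: [0.1, -9.3, -1.3]
opening: 0.246
grasp_force: 30.0
```

```bash
python3 f.py;python3 path.py -2.907 .1 4|tail -2
```

```text
th -2.856 r 0.0754 rad 2.5 resist 9.0 mz [-1.37 -0.05  0.01]
10 -1.4 7.4 -0.1 0; 10 -2.0 14.8 -0.2 0; 10 -1.9 22.3 -0.2 0; 10 -1.0 29.8 -0.3 0; 
end -3.307
```

Request:
drive_tool:
  deltas: "10 -1.5 7.4 -0.1 0; 10 -2.2 14.8 -0.2 0; 10 -2.2 22.3 -0.2 0"

```text
time_s: 9.1
position: [0.5031, -0.1792, 0.2013]
tcp_rot: [[0.953, 0.302, -0.001], [0.302, -0.953, -0.009], [-0.004, 0.009, -1.0]]
force: [-1.7, -9.9, -1.1]
opening: 0.25
grasp_force: 30.0
```

```bash
python3 f.py;python3 path.py -3.207 .05 4|tail -2
```

```text
th 3.132 r 0.0754 rad 1.6 resist 9.9 mz [-1.62  0.3   0.01]
10 0.3 3.7 -0.0 0; 10 0.9 7.4 -0.1 0; 10 1.6 11.1 -0.1 0; 10 2.5 14.8 -0.2 0; 
end -3.407
```

Request:
drive_tool:
  deltas: "10 0.4 3.7 0 0; 10 0.9 7.4 -0.1 0"

```text
time_s: 9.3
position: [0.5035, -0.1718, 0.2012]
tcp_rot: [[0.953, 0.302, -0.002], [0.302, -0.953, -0.009], [-0.005, 0.008, -1.0]]
force: [-3.1, -9.1, 0.7]
opening: 0.247
grasp_force: 30.0
```

```bash
python3 f.py
```

```text
th 3.033 r 0.0754 rad 2.1 resist 9.4 mz [-1.69  0.54 -0.  ]
```

Request:
drive_tool:
  deltas: "10 0.8 3.7 0 0; 10 1.6 7.4 -0.1 0"

```text
time_s: 9.5
position: [0.5046, -0.1645, 0.2011]
tcp_rot: [[0.953, 0.302, -0.003], [0.302, -0.953, -0.009], [-0.006, 0.008, -1.0]]
force: [-4.3, -10.2, 2.4]
opening: 0.251
grasp_force: 30.0
```

```bash
python3 f.py; python3 path.py -3.407 .05 8|tail -2
```

```text
th 2.935 r 0.0755 rad 2.1 resist 10.8 mz [-1.75  0.74 -0.04]
10 1.1 3.6 -0.0 0; 10 2.3 7.1 -0.1 0; 10 3.8 10.6 -0.1 0; 10 5.4 14.0 -0.2 0; 10 7.1 17.3 -0.2 0; 10 9.0 20.5 -0.2 0; 10 11.1 23.6 -0.3 0; 10 13.4 26.6 -0.3 0; 
end -3.807
```

Request:
drive_tool:
  deltas: "10 1.2 3.6 0 0; 10 2.5 7.1 -0.1 0; 10 4 10.6 -0.1 0; 10 5.6 14 -0.2 0"

```text
time_s: 9.9
position: [0.5091, -0.1503, 0.2009]
tcp_rot: [[0.953, 0.303, -0.006], [0.303, -0.953, -0.009], [-0.008, 0.006, -1.0]]
force: [-7.1, -10.5, 3.6]
opening: 0.25
grasp_force: 30.0
```

```bash
python3 f.py; python3 path.py -3.607 .05 6|tail -2
```

```text
th 2.738 r 0.0755 rad 2.4 resist 12.4 mz [-1.72  1.11  0.05]
10 1.8 3.3 -0.0 0; 10 3.7 6.5 -0.1 0; 10 5.8 9.6 -0.1 0; 10 8.0 12.6 -0.2 0; 10 10.4 15.5 -0.2 0; 10 12.9 18.3 -0.2 0; 
end -3.907
```

Request:
drive_tool:
  deltas: "10 1.9 3.3 0 0; 10 3.9 6.5 -0.1 0; 10 6 9.6 -0.1 0; 10 8.2 12.6 -0.2 0"

```text
time_s: 10.3
position: [0.5162, -0.1375, 0.2007]
tcp_rot: [[0.953, 0.303, -0.009], [0.303, -0.953, -0.008], [-0.011, 0.005, -1.0]]
force: [-8.0, -9.8, 7.3]
opening: 0.25
grasp_force: 30.0
```

```bash
python3 f.py
```

```text
th 2.543 r 0.0755 rad 1.1 resist 12.6 mz [-1.75  1.52  0.02]
```

Request:
drive_tool:
  deltas: "10 1.2 1.7 0 0; 10 2.4 3.3 0 0"

```text
time_s: 10.5
position: [0.5185, -0.1342, 0.2007]
tcp_rot: [[0.953, 0.303, -0.009], [0.303, -0.953, -0.008], [-0.011, 0.005, -1.0]]
force: [-9.9, -9.7, 5.9]
opening: 0.245
grasp_force: 30.0
```

```bash
python3 f.py
python3 - <<'E'
from h import *
im=imaging.capture('scene');a=im[170:290,190:350,::-1];cv2.imwrite('pics/s3.png',cv2.resize(a,None,fx=5,fy=5,interpolation=cv2.INTER_CUBIC))
E
python3 f.py
```

```text
th 2.49 r 0.0755 rad 2.0 resist 13.7 mz [-1.74  1.49 -0.02]
th 2.486 r 0.0755 rad 1.1 resist 13.0 mz [-1.66  1.33 -0.01]
```

View pics/s3.png

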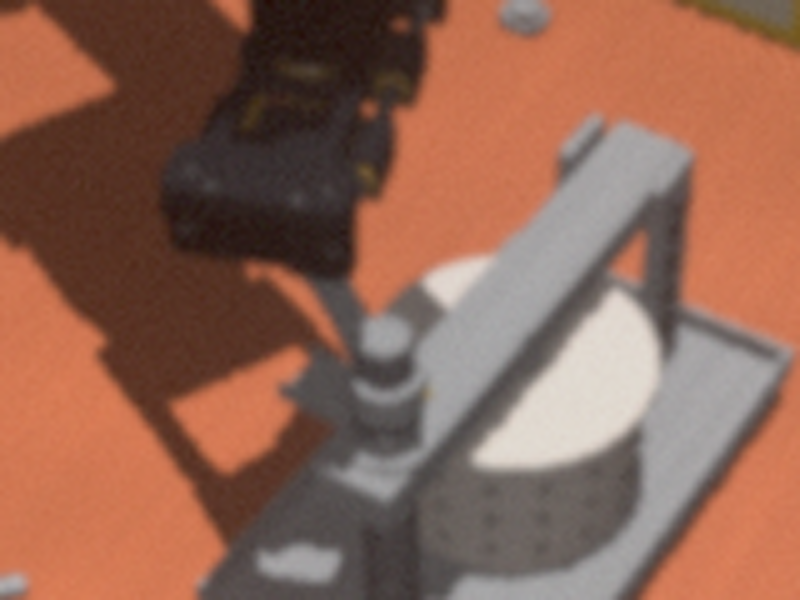

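The picture shows the yellow mark still at about (275,248), as before, and the lever nut is seated. I'll release and lift.

Request:
drive_tool:
  deltas: "30 0 0 0 0; 45 0 0 0 0; 45 0 0 0 0; 45 0 0 0 0; 45 0 0 0 0; 45 0 0 15 0; 45 0 0 40 0; 45 0 0 70 0; 45 0 0 90 0; 45 -20 -20 90 0; 45 -40 -50 90 0; 45 -60 -90 90 0"

```text
time_s: 11.75
position: [0.4619, -0.2196, 0.2899]
tcp_rot: [[0.953, 0.303, -0.0], [0.303, -0.953, 0.001], [-0.0, -0.001, -1.0]]
force: [-0.7, -0.4, -0.3]
opening: 0.521
grasp_force: 0.0
```

Request:
drive_tool:
  deltas: "45 -20 -40 0 0; 45 -40 -80 0 0; 45 -60 -120 0 0; 45 -80 -160 0 0; 45 -100 -200 0 0; 45 -100 -200 0 0; 45 -100 -200 0 0; 45 -100 -200 0 0; 45 -100 -200 0 0"

```text
time_s: 12.65
position: [0.3632, -0.4188, 0.2897]
tcp_rot: [[0.953, 0.302, -0.0], [0.302, -0.953, 0.001], [0.0, -0.001, -1.0]]
force: [0.1, -0.3, 0.5]
opening: 0.515
grasp_force: 0.0
```

Run:
```python
from h import *
im=imaging.capture('scene');print(red(im),red(t:=imaging.capture('top')))
def y(i):
    h=cv2.cvtColor(i,cv2.COLOR_RGB2HSV);return h
b=t[165:245,250:360,::-1];cv2.imwrite('pics/t4.png',cv2.resize(b,None,fx=7,fy=7,interpolation=cv2.INTER_CUBIC))
```

```text
[([248, 204, 11, 20, 185], [252.7, 213.6])] [([325, 208, 7, 6, 36], [328.2, 210.5]), ([394, 259, 12, 9, 31], [399.0, 262.8]), ([374, 272, 28, 15, 98], [385.7, 279.0]), ([364, 288, 9, 9, 31], [368.3, 291.9]), ([310, 333, 11, 12, 43], [315.6, 338.7]), ([300, 336, 15, 22, 67], [307.1, 345.1])]
```

View pics/t4.png

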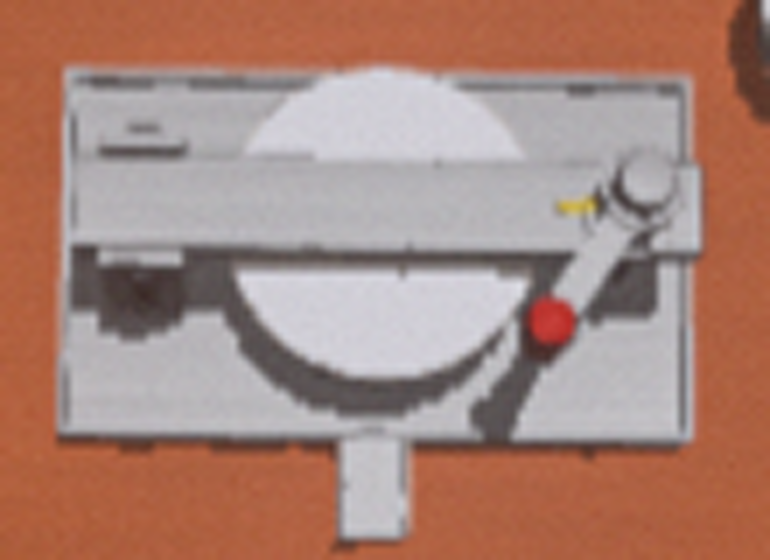

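The yellow mark is unchanged at crop (575,207). The lever stayed where I left it, with the grip at pixel (328,210).

```bash
python3 -c "
from h import *
p=onz('top',(328.2,210.5),.234);print(np.arctan2(p[1]+.18,p[0]-.5785));print(bot.hand_in())"
```

```text
2.505745063656411
the job is handed in; nothing more can be done
None
```

The lever nut is wound down and locked against the washer at about 13–14 N of pull. The steel nut's yellow mark has not moved, the grip is released with the arm clear, and the job is handed in; I was not shown a verdict.

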